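# Turn a deglazed brake pad over with a tyre lever

## Robot

A 6-joint arm with a two-finger parallel gripper is mounted at the origin on the work surface. World frame = base frame: x ahead of the robot, y to its left, z up, the work surface at z = 0. Lengths are in m, angles in rad, forces in N, time in s.
With the tool pointing down it reaches from about 0.25 to 0.775 m from the base axis. Payload 4 kg.
Tool frame: the origin (TCP) lies at the very end of the fingers, on their centre line; the grasp point (between the pads) lies 19 mm behind it; z points along the fingers, y is the line along which they close (so a half turn about z gives the same grasp; the last joint's range is limited). The gripper opens to 94 mm and grips with 3 to 60 N. Pads are 16 mm wide; open, the fingers measure 119 mm over their backs; the gripper's body (75 mm by 177 mm) begins 78 mm behind the grasp point.
Start: joints at [-1.389, 0.087, 1.371, -0, 1.684, -0.103], TCP at [0.155, -0.528, 0.17] pointing down, gripper open.
Joint ranges: [-3.1, 3.1], [-0.76, 2.03], [0.27, 2.55], [-1.08, 4.22], [0.17, 2.65], [-2.57, 2.57]. Speed limits (rad/s): [2.79, 2.79, 3.14, 3.14, 3.14, 3.14].

## Interface

Orientations are given as [roll, pitch, yaw] about the fixed x, y, z axes, in that order (R = Rz(yaw) Ry(pitch) Rx(roll)).
In Python, from bench import robot, vision gives the robot as it stands.
- The arm moves only by the shell command python3 -m crank 'ROWS'. ROWS is JSON, a list of rows, each a list of 3 entries, a list of its own where there are three numbers: the closure, from 0 (fully open) to 1 (shut), then the shift along the tool's x, y, z in m, then the turn, a rotation vector about the tool's x, y, z in degrees. A call has 1 to 8 rows; each row shifts and turns the commanded pose from where the row before left it, along the tool's axes as they then stand; what a row does not reach is not made up. A row lasts 1/10 s, in which the tool goes at most 50 mm and 8.59 degrees, less where a joint would pass 70% of its speed; a pose out of reach is approached as far as the arm can. A call with a gripper value outside its range is refused whole. The fingers move at their own pace and stop on an object; the grip force is fixed at half the most. Time passes only in rows, so rows that do not move let the fingers close. It gives the time, the measured TCP pose, the force, the opening and the grip force at its end, in the units of the state.
- robot.get_obs(): the state, without advancing time (a new reading comes with each control period).
- vision.snapshot(name): name is "side" or "top"; returns a dict with "color" (400x640x3 uint8, red, green, blue), "z_map" (400x640 float32, m along the optical axis (not along the pixel's ray), 0 where there is no reading), "fx", "fy", "cx", "cy" (pixels), "R" (3x3) and "t" (3): a world point X has camera coordinates R X + t. Camera axes: x right, y down, z forward; pixel columns grow to the right and rows downward; lengths in m; the calibration is good to about 2 mm. A picture is of the moment at which its call begins.
- robot.close_job(): hands the job in; it is judged then, once.
The state is a dict: "time": time; "joint_positions": joint angles; "qvel": joint speeds; "joint_torque": joint torques, N m; "tool_pos": TCP position; "ee_rot": TCP orientation; "wrist_force": force on the tool from outside, world axes, zero at the start; "wrist_torque": the same for the moment, N m; "width": finger opening in m; "finger_force": force on a finger pad.
Only numpy, scipy, OpenCV 4.12 (cv2) and the standard library are available. Lean on these libraries where they do the work, as an engineer would, in place of code of your own. Each camera call takes 0.05 s, during which the arm holds its last target. There are 200 camera calls.

## Task

Two bicycle disc-brake pads lie on the abrasive board; one has been turned friction face up, the other still lies friction face down. Take the cranked tyre lever from its cradle, lower its blade onto the abrasive sheet, slide it under the ear of the face-down pad keeping it lightly in touch with the sheet, and tip that pad over so that it too lies friction face up on the sheet; then lay the lever back in its cradle the way it was. Work gently: a few newtons of pressure from the lever at most, never touch the pads with the gripper (they must stay free of grease), and leave the finished pad and the loose brake caliper on the bench where they are.

Things in the scene. Friction and masses are not known exactly. Their poses are not given: they have to be found in the camera images.
- board: Plywood deglazing board, 270 mm (its x) by 210 mm (its y), fixed to the bench, with a dark flat abrasive sheet of 250 by 190 mm glued on top. Origin at the middle of the sheet's top surface, z up; the surface is level, rigid, and stands 26 to 34 mm above the bench. Far (+x) end away from the robot.
- pad: The brake pad that lies friction face down at the start, about 30 g. Steel back plate 30 (its x) by 46 mm, 2 mm thick, on a friction block 26 by 40 mm, 3 mm thick. An ear of the plate, 20 mm wide, sticks out to its -x, from x = -15 to -29 mm. Origin: middle of the friction face; z points from friction face to steel back: up when face down, down when face up.
- pad_done: The other pad of the pair, same shape and size, already friction face up (dark block up, bright steel down), lying 80 to 100 mm to one side of the first. Origin at the middle of its steel back, z up, ear to its +x. To be left alone.
- lever: Cranked tyre lever, about 90 g. Handle: black bar 100 mm long (its x), 20 mm wide, 8 mm high; origin at the middle of its underside. From its +x end a steel neck drops to a level blade, x = 58 to 88 mm, 16 mm wide, 1.6 mm thick, underside 26 mm below the handle's. The steel sits crooked: pitched about the handle's middle up to 0.055 rad either way (tip 5 mm up or down), stiffly, not measured.
- lever_grip (a point): Point at the handle's mid height, 10 mm ahead of the handle's middle: where to grip it, across its 20 mm width (between the cradle's posts). The blade's tip is 78 mm ahead of it and, were the steel straight, its lower edge 30 mm below it.
- cradle: Wooden cradle fixed to the bench: foot 96 by 50 mm, 8 mm high; posts 12 mm thick at x = -32 and +32 mm, with notches 28 mm wide between cheeks 10 mm high. Origin under its middle, x along the lever. The handle lies in both notches, underside 34 mm above the bench, blade free beyond the +x post; lever origin at x = -6 mm. Fingers fit between the posts (52 mm clear) above the foot.
- caliper: Black brake caliper, 40 by 62 mm, 41 mm high, loose on the bench on the robot's left. Origin under its middle. Leave alone.
- pad_ear (a point): Middle of the end edge of that ear, on its underside: 29 mm from the pad's middle towards its -x, 3 mm above the sheet while face down (a free gap of 3 mm under ear and plate, ending 16 mm in at the friction block). The ear points to the robot's side of the board, within 0.5 rad of -x.
Not all that is in view belongs to the job. Leave any brown or turquoise look-alike of the pad alone.

How it is judged:
On the way, in this order (a step that is already met when the one before it is completed fails the run):
1. the lever's blade bears lightly on the sheet, well under the ear of the pad, which still lies on the sheet (x of lever in the frame of pad between -0.113 and -0.07 m and y of lever in the frame of pad between -0.015 and 0.015 m and contact force between lever and board above 0.3 N and angle between pad's own z axis and vertical below 0.3 rad), for 0.05 s.
2. the pad has been tipped over onto its steel back (angle between pad's own z axis and vertical above 3 rad and z of pad in the frame of board below 0.009 m), for 0.2 s.
At the end, for the whole second after the job is handed in: The first pad is at rest, flat (within 0.1 rad) on its steel back, friction face up, its middle on the abrasive sheet; the finished pad is still face up; the lever is at rest, level, pointing as before, down in both notches of its cradle (within 18 mm along it) (angle between pad's own z axis and vertical above 3.04 rad and z of pad in the frame of board between 0.003 and 0.0075 m and x of pad in the frame of board between -0.125 and 0.125 m and y of pad in the frame of board between -0.095 and 0.095 m and linear speed of each of pad, lever below 0.02 m/s and angle between each of pad_done, lever's own z axis and vertical below 0.1 rad and z of lever in the frame of cradle between 0.031 and 0.038 m and x of lever in the frame of cradle between -0.025 and 0.012 m and x of lever_grip in the frame of cradle above -0.015 m and angle between the x axis of lever and the x axis of cradle, either way round below 0.2 rad); the robot touches nothing.
It fails at once if the gripper touched a pad (contact force between any of the fingers, the arm and pad above 0.1 N or contact force between any of the fingers, the arm and pad_done above 0.1 N).
It fails at once if the lever was pressed with more than 5 N on the abrasive sheet or on a pad (contact force between lever and board above 5 N or contact force between lever and pad above 5 N or contact force between lever and pad_done above 5 N).
It fails at once if the finished pad was moved more than 10 mm (distance of pad_done from where it was at the start of the episode above 0.01 m).
It fails at once if the caliper was moved more than 20 mm (distance of caliper from where it was at the start of the episode above 0.02 m).
It also fails if it takes over 67 s, if anything falls off the work surface, if the arm or the gripper's body presses on something with over 40 N, if the wrist force passes 120 N, or if a joint passes its speed limit or range.

## Working session

There is one attempt and no reset: what is moved stays moved. The work goes in short steps, Python scripts to look and compute and a shell command to move; the robot and the scene stay as the last step left them, time stands still between calls to the robot, and variables do not carry over. Pictures are saved under pics/ and viewed, at most 10 in all, crops included, and the job is handed in when it is done.

```bash
mkdir -p pics; ls
cat > h.py <<'E'
import numpy as np, cv2
from bench import robot, vision
def snap(n):
    s=vision.snapshot(n); np.savez(f'/tmp/{n}.npz',**s); return s
def load(n): return dict(np.load(f'/tmp/{n}.npz'))
def world(s,u,v):
    u=np.atleast_1d(u).astype(float);v=np.atleast_1d(v).astype(float)
    z=s['z_map'][v.round().astype(int),u.round().astype(int)]
    c=np.stack([(u-s['cx'])/s['fx']*z,(v-s['cy'])/s['fy']*z,z],1)
    return (c-s['t'])@s['R']
def atz(s,u,v,Z):
    "pixel ray meets plane z=Z"
    d=s['R'].T@np.array([(u-s['cx'])/s['fx'],(v-s['cy'])/s['fy'],1]); o=-s['R'].T@s['t']
    return o+d*(Z-o[2])/d[2]
def proj(s,X):
    c=s['R']@np.array(X,float)+s['t']; return np.array([s['fx']*c[0]/c[2]+s['cx'],s['fy']*c[1]/c[2]+s['cy']])
def save(s,f,box=None,k=1):
    im=s['color'][:,:,::-1]
    if box: im=im[box[1]:box[3],box[0]:box[2]]
    cv2.imwrite('pics/'+f,cv2.resize(im,None,fx=k,fy=k,interpolation=cv2.INTER_CUBIC))
E
python3 - <<'E'
from h import *
for n in('top','side'):
    s=snap(n); save(s,n+'0.png'); print(n,s['fx'],s['cx'],s['cy'],s['R'].round(3).tolist(),(-s['R'].T@s['t']).round(3))
print(robot.get_obs())
E
```

```text
pics
top 483.5393450186184 320.4847593766583 199.35702495460612 [[0.037, -0.999, 0.002], [-0.979, -0.037, -0.201], [0.201, 0.005, -0.98]] [0.33  0.06  1.116]
side 436.10647039135114 325.661724696904 201.87082962284876 [[-0.978, -0.208, -0.0], [-0.123, 0.58, -0.805], [0.168, -0.788, -0.593]] [0.399 0.794 0.634]
{'time': 0.1, 'joint_positions': array([-1.38906609e+00,  8.78988132e-02,  1.37205538e+00, -1.20909107e-05,
        1.68357776e+00, -1.03103306e-01]), 'qvel': array([ 0.00098245, -0.00039445, -0.00409136, -0.00079736, -0.0001102 ,
        0.00143122]), 'joint_torque': array([ 2.77816325e-03, -3.41248512e+01, -3.03303838e+01,  7.18632806e-02,
        3.04062758e-02, -8.81608753e-05]), 'tool_pos': array([ 0.1544403 , -0.52731062,  0.1692358 ]), 'ee_rot': array([-3.13966241e+00, -1.87641380e-04,  2.84832012e-01]), 'wrist_force': array([-0.10184252,  0.93275239, -0.11820276]), 'wrist_torque': array([ 0.04431713, -0.02015208,  0.07665284]), 'finger_force': 0.0, 'width': 0.09430874625761639}
```

View pics/top0.png

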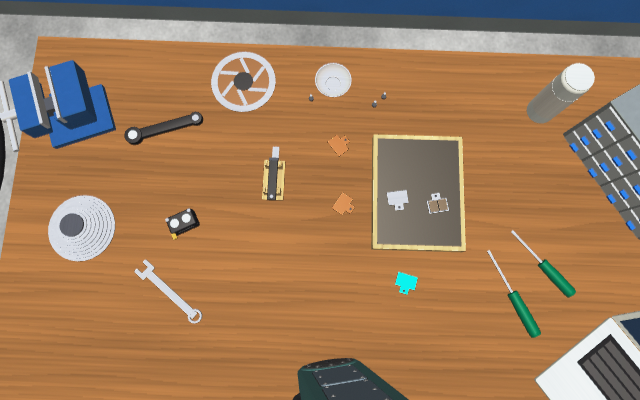

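View pics/side0.png

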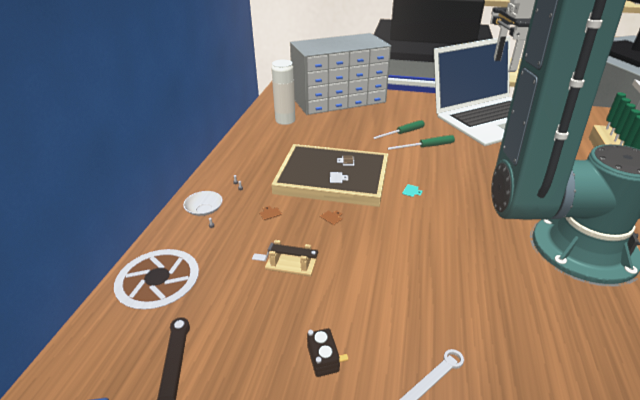

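The top view shows the lever in its cradle at (273,180) with the blade up-image (+x), and the board at (418,192).
Pad candidates:
- (398,199): bright steel, ear down-image. This is the face-down pad.
- (437,204): dark block up, so this is pad_done.
- (338,145) and (343,203): brown look-alikes.
- (405,283): turquoise look-alike.

I choose (398,199) and check it in a close crop.

Run:
```python
from h import *
s=load('top')
a=cv2.resize(s['color'][125:255,365:475,::-1],None,fx=4.6,fy=4.6,interpolation=cv2.INTER_CUBIC)
b=cv2.resize(s['color'][140:210,250:300,::-1],None,fx=5.6,fy=5.6,interpolation=cv2.INTER_CUBIC)
c=np.zeros((600,800,3),np.uint8); c[:a.shape[0],:a.shape[1]]=a[:600]; c[:b.shape[0],515:515+b.shape[1]]=b
cv2.imwrite('pics/crop.png',c)
z=world(s,[385,450,400,437,398,398],[160,230,230,150,198,195])
print(z.round(4))
print('lever',world(s,[273,274,273,276],[165,180,190,152]).round(4))
for u,v in[(375,136),(462,138),(465,249),(374,247)]: print(atz(s,u,v,.03).round(4))
# bright mask pad
Z=float(np.median(z[:4,2])); print('Z',Z)
im=s['color'].astype(int)
m=((im.min(2)>150)).astype(np.uint8); m2=np.zeros_like(m); m2[180:215,380:415]=m[180:215,380:415]
cs,_=cv2.findContours(m2,cv2.RETR_EXTERNAL,cv2.CHAIN_APPROX_SIMPLE)
c=max(cs,key=cv2.contourArea)
P=np.array([atz(s,*p[0],Z+.005)[:2] for p in c]); print((P*1000).round(0).tolist())
```

```text
[[ 0.6517 -0.0812  0.031 ]
 [ 0.4931 -0.2303  0.0295]
 [ 0.4891 -0.1174  0.0276]
 [ 0.6811 -0.2029  0.0296]
 [ 0.5627 -0.1121  0.0296]
 [ 0.5683 -0.111   0.0364]]
lever [[0.6272 0.1778 0.0405]
 [0.5916 0.1734 0.0413]
 [0.5676 0.1742 0.0433]
 [0.6685 0.1761 0.0079]]
[ 0.7099 -0.0571  0.03  ]
[ 0.7127 -0.262   0.03  ]
[ 0.4512 -0.2632  0.03  ]
[ 0.448  -0.0587  0.03  ]
Z 0.029573409620409254
[[581.0, -123.0], [578.0, -120.0], [578.0, -102.0], [575.0, -100.0], [575.0, -86.0], [563.0, -86.0], [561.0, -89.0], [549.0, -89.0], [547.0, -91.0], [547.0, -102.0], [545.0, -105.0], [534.0, -105.0], [534.0, -107.0], [536.0, -109.0], [536.0, -123.0], [546.0, -123.0], [548.0, -121.0], [553.0, -125.0], [553.0, -134.0], [556.0, -134.0], [558.0, -132.0], [569.0, -132.0], [572.0, -130.0], [581.0, -130.0]]
```

View pics/crop.png

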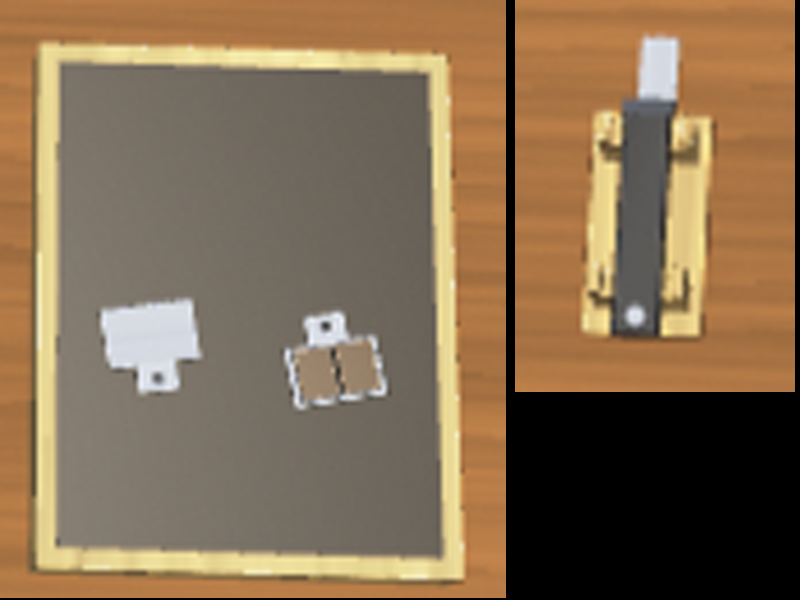

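The crop confirms the choice. The bright pad's plate corners are at about (387,193), (407,190), (409,202) and (389,205), with the ear end at (395–404,210). pad_done (brown block, ear up) is to the right and the lever is straight in its cradle. Next I compute the poses.

Run:
```python
from h import *
s=load('top'); Z=.0296
A=lambda x,y:(x/4.6+365-.4,y/4.6+125-.4); B=lambda x,y:((x-515)/5.6+250-.4,y/5.6+140-.4)
pts=np.array([atz(s,*A(*p),Z+.005)[:2] for p in [(101,311),(192,299),(201,356),(110,368),(140,393),(178,391)]])
print((pts*1e3).round(1))
c=pts[:4].mean(0); e=pts[4:].mean(0); print('plate centre',c,'ear',e,'dist',np.linalg.norm(e-c))
d=(pts[0]+pts[1]-pts[2]-pts[3]);w=pts[0]-pts[1]+pts[3]-pts[2]
print('yaw',np.arctan2(d[1],d[0]),np.arctan2(-w[0],w[1]),np.arctan2(*(c-e)[::-1]))
H=np.array([atz(s,*B(*p),.042)[:2] for p in [(624,103),(672,103),(659,336),(614,335)]]);print('handle',(H*1e3).round(1))
f=(H[0]+H[1])/2;b=(H[2]+H[3])/2;print('len',np.linalg.norm(f-b),'yaw',np.arctan2(*(f-b)[::-1]),'mid',(f+b)/2)
T=np.array([atz(s,*B(*p),.0085)[:2] for p in [(642,36),(679,37),(637,99),(676,101)]]);print('blade',(T*1e3).round(1))
C=np.array([atz(s,*B(*p),.008)[:2] for p in [(597,112),(711,118),(703,337),(583,335)]]);print('foot',(C*1e3).round(1),C.mean(0))
# blade depth by row
for v in range(148,158): print(v,(world(s,[275,276,277],[v]*3)*1e3).round(1)[:,[0,2]].tolist())
print('bench',world(s,[262,263,290,291],[150,152,150,152])[:,2])
print('handle z',[np.median(world(s,[272,273,274],[v]*3)[:,2]).round(4) for v in range(162,198,4)])
q=load('side'); print([proj(q,x).round(1) for x in [(.68,.176,.01),(.55,.173,.04)]])
save(q,'side_l.png',(235,230,335,285),7)
```

```text
[[ 574.2  -85.1]
 [ 582.  -130.4]
 [ 553.2 -134.9]
 [ 545.4  -89.8]
 [ 533.4 -104.7]
 [ 535.1 -123.5]]
plate centre [ 0.56372572 -0.11002659] ear [ 0.53427562 -0.11413266] dist 0.02973496469594026
yaw 0.15936925121839188 0.17107557721095207 0.1385318987189922
handle [[643.1 187.7]
 [643.9 167.9]
 [545.8 167.8]
 [545.6 186. ]]
len 0.0978175328180479 yaw 0.009287941745790151 mid [0.59461112 0.17736394]
blade [[682.9 185.8]
 [683.  169.9]
 [654.9 186.3]
 [654.6 169.7]]
foot [[648.6 203. ]
 [647.8 154.5]
 [552.9 152.8]
 [551.9 203. ]] [0.60032589 0.17831084]
148 [[680.1, 2.5], [681.4, -1.3], [678.5, 8.2]]
149 [[676.3, 6.6], [676.3, 6.8], [676.2, 7.5]]
150 [[675.1, 2.5], [674.1, 6.0], [675.5, 1.7]]
151 [[672.7, 2.2], [671.5, 6.3], [671.8, 5.6]]
152 [[669.2, 5.5], [668.5, 7.9], [668.5, 8.3]]
153 [[666.4, 6.6], [667.0, 4.7], [666.1, 8.1]]
154 [[663.4, 8.2], [664.2, 5.8], [663.3, 9.0]]
155 [[661.4, 6.6], [661.5, 6.4], [661.8, 5.8]]
156 [[659.2, 5.6], [659.6, 4.7], [658.4, 8.8]]
157 [[657.6, 2.6], [657.1, 4.6], [657.6, 3.4]]
bench [ 0.00394423 -0.00031766 -0.00051171 -0.00272069]
handle z [np.float64(0.0425), np.float64(0.0396), np.float64(0.0405), np.float64(0.0433), np.float64(0.0382), np.float64(0.0412), np.float64(0.0414), np.float64(0.0428), np.float64(0.0393)]
[array([255. , 254.8]), array([316.3, 252.1])]
```

View pics/side_l.png

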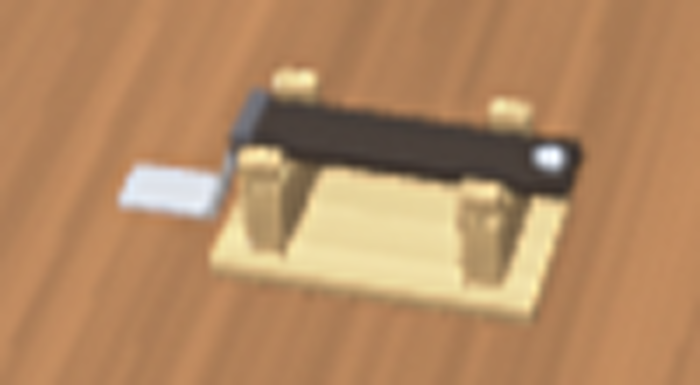

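The side crop shows the blade a little low. Its tip corners are at about (254.6,253.7) and (252.1,259.3), and the rear top corner of the handle is at (317.9,250.4). I estimate the pitch from these and start moving.

Run:
```python
from h import *
q=load('side'); S=lambda x,y:np.array([235+x/7-.43,230+y/7-.43])
o=np.array([.5946,.1774,.034]); P=lambda x,y,z:proj(q,o+[x,y,z])
off=S(580,143)-P(-.05,-.01,.008); print('off',off)
for th in(-.05,-.035,-.02,0,.02): # + = tip up
    R=lambda x,y,z:P(x*np.cos(th)-z*np.sin(th),y,z*np.cos(th)+x*np.sin(th))
    print(th,[(S(*c)-R(x,y,-.0244 if 1 else 0)).round(1).tolist() for c,x,y in [((137,166),.088,-.008),((120,205),.088,.008),((208,216),.058,.008)]])
```

```text
off [-2.12391568  0.1806214 ]
-0.05 [[-1.6, -0.9], [-1.4, -0.6], [-2.7, -0.6]]
-0.035 [[-1.3, -0.4], [-1.1, -0.1], [-2.4, -0.3]]
-0.02 [[-1.1, 0.1], [-0.9, 0.4], [-2.2, 0.1]]
0 [[-0.8, 0.7], [-0.6, 1.1], [-1.9, 0.5]]
0.02 [[-0.5, 1.4], [-0.3, 1.7], [-1.7, 1.0]]
```

```bash
python3 -m crank '[[0,[0,0,-0.04],[0,0,8]],[0,[0,0,0],[0,0,8]],[0,[0,0,0],[0,0,0]]]'
```

```text
time: 0.4
tool_pos: [0.1546, -0.5282, 0.211]
ee_rot: [3.14, -0.0, 0.006]
wrist_force: [0.5, -0.7, -0.4]
width: 0.0941
finger_force: 0.0
```

```bash
python3 -m crank '[[0,[0.024,-0.037,0],[0,0,0]],[0,[0.024,-0.037,0],[0,0,0]],[0,[0.024,-0.037,0],[0,0,0]],[0,[0.024,-0.037,0],[0,0,0]],[0,[0.024,-0.037,0],[0,0,0]],[0,[0.024,-0.037,0],[0,0,0]],[0,[0.024,-0.037,0],[0,0,0]],[0,[0.024,-0.037,0],[0,0,0]]]'; python3 -m crank '[[0,[0.024,-0.037,0],[0,0,0]],[0,[0.024,-0.037,0],[0,0,0]],[0,[0.024,-0.037,0],[0,0,0]],[0,[0.024,-0.037,0],[0,0,0]],[0,[0.024,-0.037,0],[0,0,0]],[0,[0.024,-0.037,0],[0,0,0]],[0,[0.024,-0.037,0],[0,0,0]],[0,[0,0,0],[0,0,0]]]'
```

```text
time: 1.2
tool_pos: [0.3449, -0.2287, 0.209]
ee_rot: [-3.14, 0.001, 0.009]
wrist_force: [0.6, -0.5, 0.4]
width: 0.094
finger_force: 0.0
time: 2.0
tool_pos: [0.5121, 0.0333, 0.2077]
ee_rot: [-3.14, 0.004, 0.015]
wrist_force: [-0.1, -1.2, 0.6]
width: 0.0942
finger_force: 0.0
```

```bash
python3 -m crank '[[0,[0.023,-0.036,0],[0,0,0]],[0,[0.023,-0.036,0],[0,0,0]],[0,[0.023,-0.036,0],[0,0,0]],[0,[0.023,-0.036,0],[0,0,0]],[0,[0,0,0.04],[0,0,0]],[0,[0,0,0.04],[0,0,0]],[0,[0,0,0.04],[0,0,0]],[0,[0,0,0],[0,0,0]]]'; python3 -m crank '[[0,[0,0,0],[0,0,0]]]'
python3 - <<'E'
from h import *
s=snap('side'); save(s,'s1.png',(200,150,400,300),4)
E
```

```text
time: 2.8
tool_pos: [0.5965, 0.1716, 0.0811]
ee_rot: [3.138, 0.017, 0.007]
wrist_force: [-0.3, -0.9, -1.3]
width: 0.0937
finger_force: 0.0
time: 2.9
tool_pos: [0.6018, 0.1727, 0.0894]
ee_rot: [3.141, 0.003, 0.006]
wrist_force: [0.3, 0.3, 0.9]
width: 0.0938
finger_force: 0.0
```

View pics/s1.png

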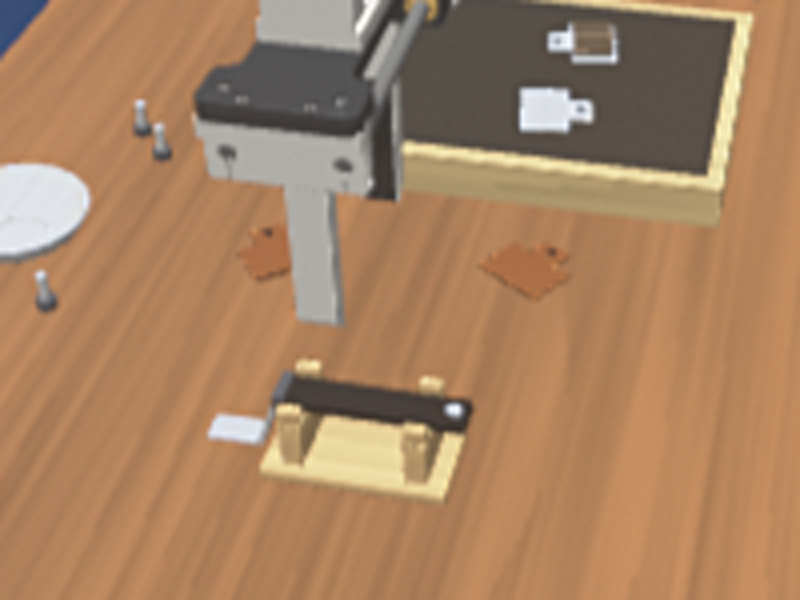

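The side view shows the gripper straight above the lever, with the fingertip at about (280,230) full-frame and the handle at (297,250). I descend with a small correction.

```bash
python3 -m crank '[[0,[0.0025,-0.005,0.02],[0,0,0]],[0,[0,0,0.02],[0,0,0]],[0,[0,0,0.02],[0,0,0]],[0,[0,0,0.01],[0,0,0]],[0,[0,0,0],[0,0,0]],[0,[0,0,0],[0,0,0]]]'
```

```text
time: 3.55
tool_pos: [0.6066, 0.1787, 0.0225]
ee_rot: [-3.141, -0.003, 0.006]
wrist_force: [0.9, 0.1, -0.5]
width: 0.0942
finger_force: 0.0
```

```bash
python3 -m crank '[[0.3,[-0.001,0,0.002],[0,0,0]],[0.5,[0,0,0],[0,0,0]],[0.6,[0,0,0],[0,0,0]],[0.7,[0,0,0],[0,0,0]]]'; python3 -m crank '[[1,[0,0,0],[0,0,0]],[1,[0,0,0],[0,0,0]],[1,[0,0,0],[0,0,0]],[1,[0,0,0],[0,0,0]],[1,[0,0,0],[0,0,0]]]';  python3 -m crank '[[1,[0,0,0],[0,0,0]],[1,[0,0,0],[0,0,0]]]'
```

```text
time: 3.95
tool_pos: [0.6043, 0.1787, 0.0186]
ee_rot: [-3.142, -0.001, 0.006]
wrist_force: [0.0, -0.3, 0.3]
width: 0.0653
finger_force: 0.0
time: 4.45
tool_pos: [0.6041, 0.1786, 0.0182]
ee_rot: [3.141, 0.0, 0.005]
wrist_force: [0.5, -0.4, 0.7]
width: 0.0251
finger_force: 0.0
time: 4.65
tool_pos: [0.6041, 0.1786, 0.0183]
ee_rot: [3.141, -0.0, 0.006]
wrist_force: [0.3, -0.1, 0.7]
width: 0.0094
finger_force: 0.0
```

Run:
```python
from h import *
o=robot.get_obs(); print(o['width'],o['finger_force'],o['time'])
s=snap('side'); t=snap('top')
a=cv2.resize(s['color'][200:290,235:335,::-1],None,fx=5,fy=5,interpolation=cv2.INTER_CUBIC)
b=cv2.resize(t['color'][130:220,245:305,::-1],None,fx=5,fy=5,interpolation=cv2.INTER_CUBIC)
cv2.imwrite('pics/g1.png',np.hstack([a,b]))
```

```text
0.00944725993856205 0.0 4.65
```

View pics/g1.png

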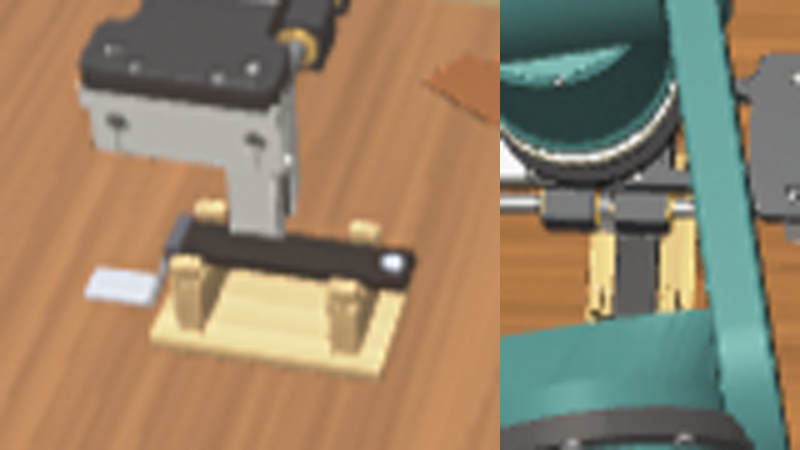

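Run:
```python
from h import *
s=load('side'); t=load('top')
print('TCP proj side',proj(s,(.6041,.1786,.0183)),'top',proj(t,(.6041,.1786,.0183)))
print('handle mid',proj(s,(.6041,.1774,.042)), 'seen finger end (286.6,247)')
for u,v in[(286,225),(286,235),(287,240),(287,244),(287,246),(287,249),(287,251),(275,250),(310,252)]: print(u,v,world(s,u,v).round(4))
o=robot.get_obs(); print(o['joint_positions'],o['tool_pos'])
```

```text
TCP proj side [289.79227409 257.99500335] top [273.00424692 177.07153604]
handle mid [289.37558451 248.93073033] seen finger end (286.6,247)
286 225 [[0.5783 0.264  0.1777]]
286 235 [[0.603  0.1951 0.0937]]
287 240 [[0.6016 0.1955 0.0817]]
287 244 [[0.6022 0.1955 0.0714]]
287 246 [[0.6027 0.1949 0.0656]]
287 249 [[0.6079 0.181  0.0443]]
287 251 [[0.607  0.1843 0.0421]]
275 250 [[0.6306 0.1881 0.0437]]
310 252 [[0.5609 0.1807 0.0451]]
[ 1.97600917e-01  3.35144462e-01  1.38207455e+00 -8.08040223e-05
  1.42440446e+00  1.76285455e+00] [0.6041114  0.17864312 0.01824062]
```

Run:
```python
from h import *
s=load('side')
for z in(.08,.0885,.1,.11,.12,.13,.14): print(z,proj(s,(.602,.232,z)).round(1))
print('now tip'); 
for z in(.018,.04,.05,.06,.065,.07): print(z,proj(s,(.604,.195,z)).round(1))
```

```text
0.08 [281.4 253.5]
0.0885 [281.1 250.1]
0.1 [280.7 245.4]
0.11 [280.3 241.3]
0.12 [280.  237.1]
0.13 [279.7 232.8]
0.14 [279.3 228.5]
now tip
0.018 [287.6 263.7]
0.04 [287.  255.6]
0.05 [286.8 251.9]
0.06 [286.5 248.1]
0.065 [286.3 246.2]
0.07 [286.2 244.2]
```

The camera shows the fingertip at z≈0.064 while the reported TCP is 0.018. In the earlier picture it was 0.135 against 0.0885. That is a steady 46 mm offset along the fingers, so the jaws closed above the handle. I open, go lower and check again by camera.

```bash
python3 -m crank '[[0,[0,0,0],[0,0,0]],[0,[0,0,0],[0,0,0]],[0,[0,0,0],[0,0,0]],[0,[0,0,0],[0,0,0]],[0,[0,0,0],[0,0,0]],[0,[0,0,0],[0,0,0]]]'; python3 -m crank '[[0,[0,0,0.01],[0,0,0]],[0,[0,0,0.01],[0,0,0]],[0,[0,0,0.01],[0,0,0]],[0,[0,0,0.005],[0,0,0]],[0,[0,0,0],[0,0,0]],[0,[0,0,0],[0,0,0]]]'
python3 - <<'E'
from h import *
s=snap('side'); o=robot.get_obs()['tool_pos']; u=int(round(proj(s,(o[0],o[1]+.0595,.04))[0])); print(o,u)
for v in range(236,270,2): print(v,world(s,u,v).round(4)[0],s['color'][v,u])
E
```

```text
time: 5.35
tool_pos: [0.6041, 0.1786, 0.0183]
ee_rot: [3.142, -0.0, 0.006]
wrist_force: [0.4, 1.0, 0.0]
width: 0.0467
finger_force: 0.0
time: 5.95
tool_pos: [0.6041, 0.1786, -0.017]
ee_rot: [3.141, 0.0, 0.006]
wrist_force: [0.9, 0.0, 0.8]
width: 0.0928
finger_force: 0.0
[ 0.60444847  0.17869749 -0.01647785] 280
236 [0.5899 0.2651 0.1527] [68 62 59]
238 [0.5906 0.2638 0.147 ] [162 159 153]
240 [0.5911 0.2634 0.1421] [185 181 174]
242 [0.5928 0.2595 0.1338] [183 180 172]
244 [0.5933 0.2589 0.1287] [182 178 171]
246 [0.5933 0.2597 0.1247] [183 179 172]
248 [0.602  0.2366 0.0978] [183 179 172]
250 [0.6022 0.237  0.0932] [182 178 171]
252 [0.6027 0.2365 0.0877] [182 178 171]
254 [0.6034 0.2355 0.0817] [182 178 172]
256 [0.6039 0.2352 0.0763] [182 179 171]
258 [0.604  0.2358 0.0718] [182 179 172]
260 [0.604  0.2365 0.0673] [183 179 172]
262 [0.6041 0.2374 0.063 ] [182 178 172]
264 [0.6051 0.2354 0.0558] [182 177 170]
266 [0.6046 0.2377 0.0529] [182 178 171]
268 [0.6057 0.2359 0.0456] [181 178 170]
```

Run:
```python
from h import *
s=load('side')
for v in range(268,288): print(v,world(s,280,v).round(4)[0],s['color'][v,280])
```

```text
268 [0.6057 0.2359 0.0456] [181 178 170]
269 [0.6059 0.2356 0.0427] [181 178 170]
270 [0.606  0.236  0.0404] [182 178 171]
271 [0.6061 0.2362 0.0378] [182 177 170]
272 [0.6062 0.2364 0.0354] [182 179 172]
273 [0.6066 0.2357 0.0319] [182 180 174]
274 [0.6162 0.2105 0.0019] [182 158 140]
275 [0.6156 0.2125 0.0011] [182 135  98]
276 [0.6143 0.2166 0.0028] [182 131  89]
277 [0.6132 0.22   0.0037] [181 131  91]
278 [0.6125 0.2223 0.0033] [179 130  90]
279 [0.612  0.2242 0.0027] [178 130  89]
280 [0.6112 0.2268 0.0026] [176 129  90]
281 [0.6109 0.228  0.0011] [173 126  88]
282 [0.6096 0.2319 0.0027] [172 125  87]
283 [0.6089 0.2343 0.0025] [172 125  87]
284 [0.6079 0.2375 0.0032] [173 126  88]
285 [0.6073 0.2397 0.0029] [174 127  89]
286 [0.6069 0.2412 0.0019] [176 128  89]
287 [0.6059 0.2444 0.0026] [179 129  90]
```

```bash
python3 -m crank '[[0,[0,0,0.005],[0,0,0]],[0,[0,0,0.004],[0,0,0]],[0.4,[0,0,0],[0,0,0]],[0.6,[0,0,0],[0,0,0]],[0.7,[0,0,0],[0,0,0]],[0.7,[0,0,0],[0,0,0]],[0.7,[0,0,0],[0,0,0]]]'; python3 -m crank '[[0.75,[0,0,0],[0,0,0]],[0.8,[0,0,0],[0,0,0]],[0.85,[0,0,0],[0,0,0]],[1,[0,0,0],[0,0,0]],[1,[0,0,0],[0,0,0]]]'
```

```text
time: 6.7
tool_pos: [0.6043, 0.1786, -0.0256]
ee_rot: [3.142, -0.0, 0.006]
wrist_force: [-0.4, -1.0, 0.6]
width: 0.0573
finger_force: 0.0
time: 7.2
tool_pos: [0.6041, 0.1786, -0.0258]
ee_rot: [3.142, 0.0, 0.006]
wrist_force: [0.9, -0.1, 1.1]
width: 0.0194
finger_force: 30.0
```

The lever is gripped (19.4 mm, 30 N). I lift it straight up and carry it to in front of the ear.

```bash
python3 -m crank '[[1,[0,0,-0.01],[0,0,0]],[1,[0,0,-0.02],[0,0,0]],[1,[0,0,-0.03],[0,0,0]],[1,[0,0,0],[0,0,0]]]'; python3 -m crank '[[1,[-0.02,0.038,0],[0,0,0]],[1,[-0.02,0.038,0],[0,0,0]],[1,[-0.02,0.038,0],[0,0,0]],[1,[-0.02,0.038,0],[0,0,0]],[1,[-0.02,0.038,0],[0,0,0]],[1,[-0.02,0.038,0],[0,0,0]],[1,[-0.02,0.038,0],[0,0,0]],[1,[-0.02,0.038,0],[0,0,0]]]'; python3 -m crank '[[1,[0,0,0],[0,0,-4.4]],[1,[0,0,0],[0,0,-4.4]],[1,[0,0,0],[0,0,0]],[1,[0,0,0],[0,0,0]]]'
```

```text
time: 7.6
tool_pos: [0.6079, 0.1794, 0.0401]
ee_rot: [-3.14, -0.01, 0.006]
wrist_force: [0.4, 0.1, 0.5]
width: 0.0197
finger_force: 30.0
time: 8.4
tool_pos: [0.4443, -0.1274, 0.0334]
ee_rot: [-3.142, 0.001, 0.006]
wrist_force: [0.0, -1.2, -0.6]
width: 0.0198
finger_force: 30.0
time: 8.8
tool_pos: [0.4454, -0.1261, 0.0336]
ee_rot: [-3.141, 0.001, 0.158]
wrist_force: [-0.1, 0.5, -1.0]
width: 0.0194
finger_force: 30.0
```

Run:
```python
from h import *
t=snap('top'); s=snap('side')
a=cv2.resize(t['color'][180:260,375:445,::-1],None,fx=6,fy=6,interpolation=cv2.INTER_CUBIC)
b=cv2.resize(s['color'][130:210,300:370,::-1],None,fx=5,fy=5,interpolation=cv2.INTER_CUBIC)
c=np.zeros((480,780,3),np.uint8);c[:480,:420]=a;c[:400,425:775]=b
cv2.imwrite('pics/m1.png',c)
```

```text
(no output)
```

View pics/m1.png

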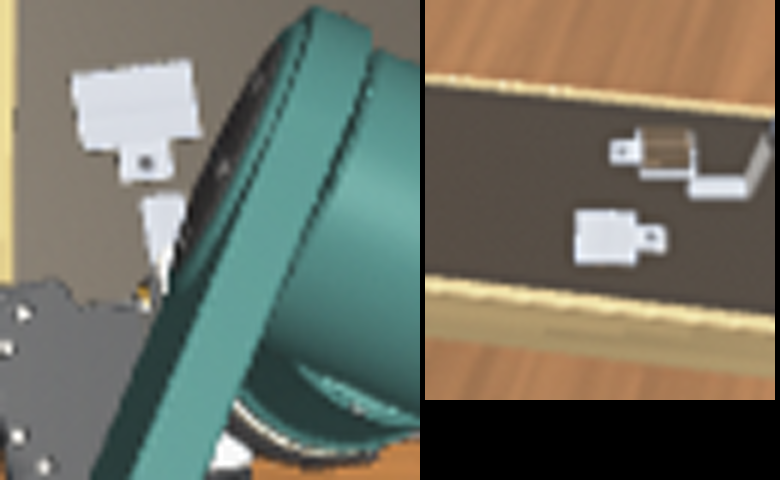

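Top crop: the blade tip lies in line just short of the ear, with tip corners at about (398.3,213) and (405.8,212.3) and the ear end at (395–403.5,210). Side crop: the blade's near edge runs from (353,169.4) to (364.6,169.6).

Run:
```python
from h import *
t=load('top'); s=load('side'); o=robot.get_obs()['tool_pos']; print(o)
for z in(.062,.066): print(z,[atz(t,u-.4,v-.4,z).round(4)[:2].tolist() for u,v in[(398.3,213),(405.8,212.3)]])
# predict side pixels for pitch
g=np.array([o[0]+.0005,o[1]-.0010,o[2]+.0258+.038]); yaw=.16
def L(x,y,z,th): # lever-frame pt rel. lever origin
    X=x*np.cos(th)-z*np.sin(th);Zz=x*np.sin(th)+z*np.cos(th);X-=.01
    return g+[X*np.cos(yaw)-y*np.sin(yaw),X*np.sin(yaw)+y*np.cos(yaw),Zz-.004]
for th in(-.05,-.03,-.01,.01):
    print(th,'side',[proj(s,L(x,y,-.0244,th)).round(1).tolist() for x,y in[(.088,-.008),(.088,.008),(.058,.008)]],'top',[proj(t,L(.088,y,-.0244,th)).round(1).tolist() for y in(.008,-.008)])
print('obs side (353,165.6)(353,169.4)(364.6,169.6)')
# blade depth both cams
for c,box in((t,(400,404,213,219)),(s,(355,362,166,169))):
    uu,vv=np.meshgrid(range(box[0],box[1]),range(box[2],box[3])); w=world(c,uu.ravel(),vv.ravel()); print(np.median(w,0).round(4),w[:,2].std().round(4))
# sheet heights near pad from both cams
uu,vv=np.meshgrid(range(380,395),range(212,235)); print('sheet top',np.median(world(t,uu.ravel(),vv.ravel())[:,2]))
uu,vv=np.meshgrid(range(310,325),range(165,180)); w=world(s,uu.ravel(),vv.ravel());print('sheet side',np.median(w,0))
# pad plate level top side-cam: centre
w=[world(s,u,v)[0] for u in range(331,341) for v in range(174,181)];print('pad side',np.median(w,0).round(4))
```

```text
[ 0.4457149  -0.12589706  0.03392918]
0.062 [[0.5227, -0.107], [0.5249, -0.1236]]
0.066 [[0.522, -0.1063], [0.5242, -0.1229]]
-0.05 side [[353.6, 166.1], [353.6, 169.6], [365.9, 169.4]] top [[398.0, 213.3], [405.2, 212.4]]
-0.03 side [[353.4, 165.5], [353.4, 169.0], [365.7, 169.0]] top [[398.1, 212.9], [405.3, 212.0]]
-0.01 side [[353.2, 164.9], [353.2, 168.4], [365.5, 168.6]] top [[398.2, 212.6], [405.4, 211.7]]
0.01 side [[353.0, 164.3], [353.0, 167.7], [365.4, 168.2]] top [[398.3, 212.2], [405.5, 211.3]]
obs side (353,165.6)(353,169.4)(364.6,169.6)
[ 0.5157 -0.1145  0.0645] 0.0025
[ 0.511  -0.1136  0.0692] 0.0011
sheet top 0.02915860848844954
sheet side [ 0.6175951  -0.12679292  0.03212653]
pad side [ 0.5653 -0.1067  0.0371]
```

```bash
cat >> h.py <<'E'
def fav(n=8):
    F=[];T=[];P=[]
    for i in range(n):
        vision.snapshot('side'); o=robot.get_obs(); F.append(o['wrist_force']);T.append(o['wrist_torque']);P.append(o['tool_pos'])
    F=np.array(F);T=np.array(T)
    print('t',round(o['time'],2),'F',F.mean(0).round(2),'sd',F.std(0).round(2),'T',T.mean(0).round(3),'sd',T.std(0).round(3),'P',(np.mean(P,0)*1e3).round(2),'pitch',o['ee_rot'].round(4))
E
python3 -m crank '[[1,[0,0.001,0.015],[0,0,0]],[1,[0,0,0.01],[0,0,0]],[1,[0,0,0.005],[0,0,0]],[1,[0,0,0],[0,0,0]],[1,[0,0,0],[0,0,0]]]'; python3 -c "
from h import *
fav(10)"
```

```text
time: 9.4
tool_pos: [0.4461, -0.1272, 0.0044]
ee_rot: [3.141, -0.0, 0.159]
wrist_force: [0.1, -0.4, -0.3]
width: 0.0197
finger_force: 30.0
t 9.9 F [-0.1  -0.18 -0.77] sd [0.49 0.39 0.61] T [ 0.009 -0.002  0.024] sd [0.028 0.031 0.025] P [ 446.28 -127.36    4.67] pitch [ 3.1413e+00 -2.0000e-04  1.5910e-01]
```

```bash
python3 -m crank '[[1,[0,0,0.001],[0,0,0]],[1,[0,0,0.001],[0,0,0]],[1,[0,0,0],[0,0,0]]]'>/dev/null; python3 -c "
from h import *
fav(5)"; python3 -m crank '[[1,[0,0,0.001],[0,0,0]],[1,[0,0,0],[0,0,0]]]'>/dev/null; python3 -c "
from h import *
fav(5)"
```

```text
t 10.45 F [-0.33 -0.24 -0.87] sd [0.39 0.33 0.48] T [0.008 0.004 0.014] sd [0.042 0.025 0.026] P [ 445.93 -127.23    2.21] pitch [ 3.1415e+00 -1.0000e-04  1.5920e-01]
t 10.9 F [-0.1  -0.22 -0.89] sd [0.32 0.53 0.52] T [0.012 0.012 0.018] sd [0.029 0.032 0.039] P [ 445.95 -127.24    1.25] pitch [ 3.1415 -0.      0.1592]
```

```bash
python3 -m crank '[[1,[0,0,0.0005],[0,0,0]],[1,[0,0,0],[0,0,0]]]'>/dev/null; python3 -c "
from h import *
fav(5)"
```

```text
t 11.35 F [-0.07  0.09 -0.97] sd [0.67 0.49 0.47] T [0.011 0.027 0.002] sd [0.027 0.014 0.035] P [ 445.95 -127.24    0.76] pitch [ 3.1415 -0.      0.1591]
```

```bash
python3 -m crank '[[1,[0,0,0.0005],[0,0,0]],[1,[0,0,0],[0,0,0]]]'>/dev/null; python3 -c "
from h import *
fav(5)";python3 -m crank '[[1,[0,0,0.0005],[0,0,0]],[1,[0,0,0],[0,0,0]]]'>/dev/null; python3 -c "
from h import *
fav(5)"
```

```text
t 11.8 F [-0.04  0.14 -0.81] sd [0.3  0.57 0.25] T [0.    0.016 0.009] sd [0.017 0.025 0.02 ] P [ 4.4595e+02 -1.2724e+02  2.5000e-01] pitch [ 3.1415 -0.      0.1592]
t 12.25 F [-0.05 -0.23 -0.72] sd [0.64 0.36 0.4 ] T [0.003 0.013 0.028] sd [0.039 0.019 0.012] P [ 4.4596e+02 -1.2725e+02 -2.4000e-01] pitch [ 3.1415 -0.      0.1591]
```

```bash
python3 -m crank '[[1,[0,0,0.0005],[0,0,0]],[1,[0,0,0],[0,0,0]]]'>/dev/null; python3 -c "
from h import *
fav(5)"
```

```text
t 12.7 F [-0.21 -0.32 -0.61] sd [0.45 0.32 0.44] T [ 0.     0.002 -0.012] sd [0.021 0.013 0.036] P [ 445.96 -127.25   -0.74] pitch [ 3.1415 -0.      0.1591]
```

```bash
python3 -m crank '[[1,[0,0,0.0005],[0,0,0]],[1,[0,0,0],[0,0,0]]]'>/dev/null; python3 -c "
from h import *
fav(6)"
```

```text
t 13.2 F [ 0.01  0.31 -0.81] sd [0.39 0.75 0.61] T [-0.     0.016  0.005] sd [0.035 0.025 0.022] P [ 445.96 -127.25   -1.24] pitch [3.1415 0.     0.1591]
```

```bash
python3 -m crank '[[1,[0,0,0.0004],[0,0,0]],[1,[0,0,0],[0,0,0]]]'>/dev/null; python3 -c "
from h import *
fav(6)"
```

```text
t 13.7 F [ 0.08 -0.13 -0.62] sd [0.28 0.2  0.42] T [-0.01   0.013  0.019] sd [0.026 0.014 0.024] P [ 446.02 -127.28   -1.56] pitch [ 3.1414e+00 -1.0000e-04  1.5920e-01]
```

```bash
python3 -m crank '[[1,[0,0,0.0003],[0,0,0]],[1,[0,0,0],[0,0,0]]]'>/dev/null; python3 -c "
from h import *
fav(8)"
```

```text
t 14.3 F [-0.91  0.03  0.36] sd [0.75 0.61 0.65] T [-0.003  0.057  0.007] sd [0.021 0.035 0.025] P [ 445.96 -127.29   -1.88] pitch [3.1415 0.     0.1591]
```

Light contact, about 1 N, at reported z ≈ −1.9 mm. I slide under the ear.

```bash
python3 -m crank '[[1,[0.003,0,0],[0,0,0]],[1,[0.003,0,0],[0,0,0]],[1,[0.003,0,0],[0,0,0]],[1,[0.002,0,0],[0,0,0]],[1,[0,0,0],[0,0,0]]]'>/dev/null; python3 -c "
from h import *
fav(6)"
```

```text
t 15.1 F [ 0.86  0.12 -0.11] sd [0.37 0.61 0.54] T [ 0.015 -0.122  0.004] sd [0.022 0.024 0.021] P [ 457.05 -125.46   -1.92] pitch [ 3.1415e+00 -2.0000e-04  1.5910e-01]
```

```bash
python3 -m crank '[[1,[0.003,0,0],[0,0,0]],[1,[0.003,0,0],[0,0,0]],[1,[0.003,0,0],[0,0,0]],[1,[0.002,0,0],[0,0,0]],[1,[0,0,0],[0,0,0]]]'>/dev/null; python3 -c "
from h import *
fav(6)
t=snap('top');s=snap('side')
a=cv2.resize(t['color'][180:250,375:435,::-1],None,fx=6,fy=6,interpolation=cv2.INTER_CUBIC)
b=cv2.resize(s['color'][155:195,315:375,::-1],None,fx=7,fy=7,interpolation=cv2.INTER_CUBIC)
c=np.zeros((420,780,3),np.uint8);c[:,:360]=a;c[:280,360:780]=b
cv2.imwrite('pics/m2.png',c)"
```

```text
t 15.9 F [ 0.84  0.02 -0.27] sd [0.15 0.49 0.22] T [ 0.025 -0.09   0.002] sd [0.04  0.024 0.027] P [ 467.9  -123.72   -1.92] pitch [ 3.1415e+00 -2.0000e-04  1.5910e-01]
```

View pics/m2.png

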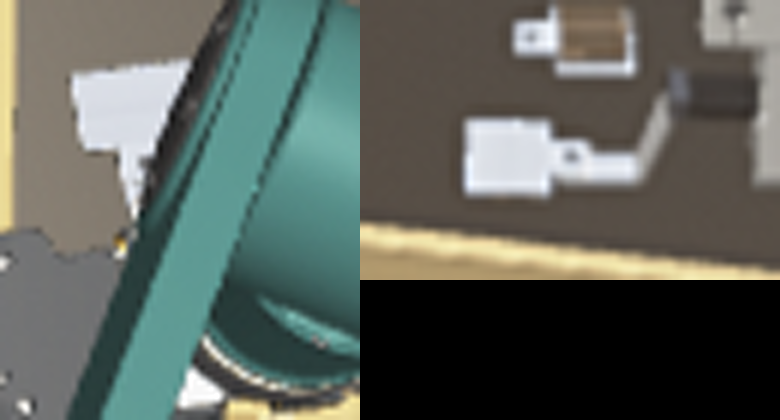

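The side crop shows the blade under the ear, with the ear covering the blade end at about (345,177) full-frame, and the pad unmoved. I go a little further in and press slightly for step 1.

```bash
python3 -m crank '[[1,[0.002,0,0],[0,0,0]],[1,[0.002,0,0.0002],[0,0,0]],[1,[0,0,0.0001],[0,0,0]],[1,[0,0,0],[0,0,0]]]'>/dev/null; python3 -c "
from h import *
fav(8)"
```

```text
t 16.8 F [ 0.29 -0.09 -0.03] sd [0.71 0.28 0.45] T [ 0.011 -0.13   0.002] sd [0.03  0.029 0.029] P [ 471.85 -123.13   -2.17] pitch [ 3.1415e+00 -4.0000e-04  1.5910e-01]
```

Step 1 conditions are held. Now I lift along the arc about the pad's far edge.

```bash
python3 -m crank '[[1,[0,0,-0.0025],[0,0,0]],[1,[0,0,-0.0025],[0,0,0]],[1,[0.0005,0,-0.0025],[0,0,0]],[1,[0.0006,0,-0.0025],[0,0,0]],[1,[0.001,0,-0.0023],[0,0,0]],[1,[0.001,0,-0.0023],[0,0,0]],[1,[0.0014,0,-0.0021],[0,0,0]],[1,[0.0014,0,-0.0021],[0,0,0]]]'; python3 -c "
from h import *
s=snap('side');save(s,'m3.png',(310,140,380,195),8)"
```

```text
time: 17.6
tool_pos: [0.4776, -0.1222, 0.0168]
ee_rot: [3.141, -0.0, 0.159]
wrist_force: [0.3, 0.3, -1.8]
width: 0.0195
finger_force: 30.0
```

View pics/m3.png

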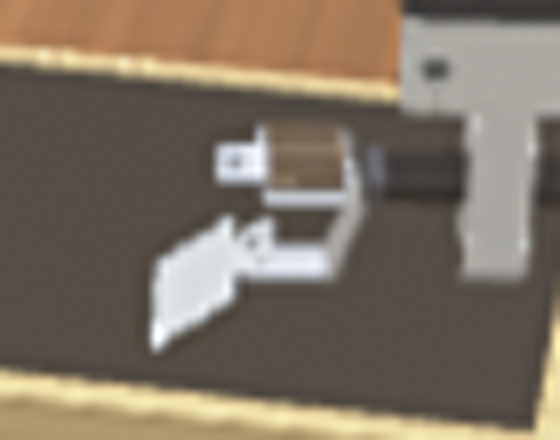

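The side crop shows the pad tilted about 40° on the blade, far edge still down at about (329,183), turning as planned. I continue the arc.

```bash
python3 -m crank '[[1,[0.0018,0,-0.0018],[0,0,0]],[1,[0.0018,0,-0.0018],[0,0,0]],[1,[0.0021,0,-0.0015],[0,0,0]],[1,[0.0021,0,-0.0015],[0,0,0]],[1,[0.0023,0,-0.0011],[0,0,0]],[1,[0.0023,0,-0.0011],[0,0,0]],[1,[0.0025,0,-0.0008],[0,0,0]],[1,[0.0025,0,-0.0008],[0,0,0]]]';  python3 -m crank '[[1,[0.0025,0,-0.0002],[0,0,0]],[1,[0.0025,0,-0.0002],[0,0,0]],[1,[0.0025,0,0],[0,0,0]],[1,[0.0025,0,0],[0,0,0]],[1,[0.0025,0,0],[0,0,0]],[1,[0.0025,0,0],[0,0,0]],[1,[0,0,0],[0,0,0]]]'
python3 - <<'E'
from h import *
s=snap('side');save(s,'m4.png',(300,140,380,195),8)
w=np.array([world(s,u,v)[0] for u in range(300,345,1) for v in range(160,186)])
m=(w[:,2]>.035)&(w[:,1]>-.15)&(w[:,1]<-.06)&(w[:,0]>.53); print(m.sum(), np.percentile(w[m],[0,25,50,75,100],axis=0).round(3))
E
```

```text
time: 18.45
tool_pos: [0.4949, -0.1194, 0.027]
ee_rot: [3.142, -0.0, 0.159]
wrist_force: [-0.7, 1.0, -1.4]
width: 0.0198
finger_force: 30.0
time: 19.15
tool_pos: [0.5097, -0.117, 0.0273]
ee_rot: [3.142, -0.0, 0.159]
wrist_force: [-0.6, 0.2, -1.6]
width: 0.0196
finger_force: 30.0
174 [[ 0.544 -0.126  0.035]
 [ 0.574 -0.112  0.037]
 [ 0.591 -0.104  0.038]
 [ 0.602 -0.098  0.063]
 [ 0.625 -0.078  0.094]]
```

View pics/m4.png

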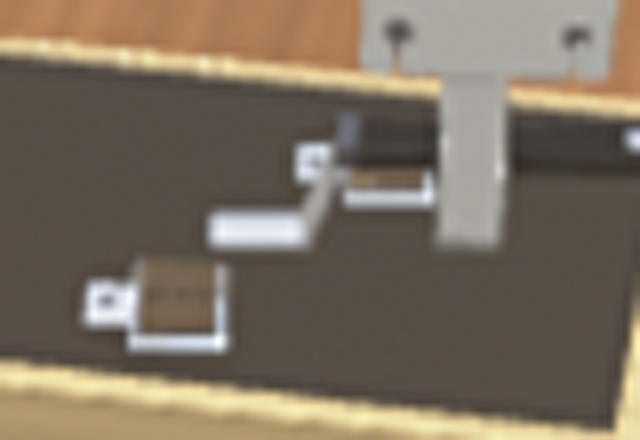

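The side crop shows the pad lying flat, friction block up, at about (322,178), with the lever clear above. Now the lever goes home.

```bash
python3 -m crank '[[1,[0,0,-0.02],[0,0,0]],[1,[0,0,-0.02],[0,0,0]],[1,[0,0,0],[0,0,4.4]],[1,[0,0,0],[0,0,4.4]],[1,[0,0,0],[0,0,0]]]'; python3 -m crank '[[1,[0.012,-0.037,0],[0,0,0]],[1,[0.012,-0.037,0],[0,0,0]],[1,[0.012,-0.037,0],[0,0,0]],[1,[0.012,-0.037,0],[0,0,0]],[1,[0.012,-0.037,0],[0,0,0]],[1,[0.012,-0.037,0],[0,0,0]],[1,[0.012,-0.037,0],[0,0,0]],[1,[0.012,-0.036,0],[0,0,0]]]';python3 -m crank '[[1,[0,0,0],[0,0,0]],[1,[0,0,0],[0,0,0]],[1,[0,0,0],[0,0,0]]]'
```

```text
time: 19.7
tool_pos: [0.5094, -0.1171, 0.0676]
ee_rot: [3.141, -0.0, 0.006]
wrist_force: [0.4, -0.3, -1.0]
width: 0.0193
finger_force: 30.0
time: 20.5
tool_pos: [0.6039, 0.1801, 0.067]
ee_rot: [3.141, 0.001, 0.008]
wrist_force: [1.0, -0.4, -0.7]
width: 0.0194
finger_force: 30.0
time: 20.8
tool_pos: [0.6034, 0.1775, 0.067]
ee_rot: [3.141, 0.001, 0.006]
wrist_force: [-0.4, -0.2, -0.5]
width: 0.0196
finger_force: 30.0
```

```bash
python3 -m crank '[[1,[0.0007,-0.001,0.025],[0,0,0]],[1,[0,0,0.025],[0,0,0]],[1,[0,0,0.018],[0,0,0]],[1,[0,0,0.008],[0,0,0]],[1,[0,0,0.006],[0,0,0]],[1,[0,0,0],[0,0,0]],[1,[0,0,0],[0,0,0]]]'; python3 -m crank '[[1,[0,0,0.004],[0,0,0]],[1,[0,0,0.003],[0,0,0]],[1,[0,0,0.002],[0,0,0]],[1,[0,0,0],[0,0,0]],[1,[0,0,0],[0,0,0]]]'; python3 -c "
from h import *
fav(4)"
```

```text
time: 21.5
tool_pos: [0.6053, 0.1793, -0.0134]
ee_rot: [-3.141, -0.002, 0.005]
wrist_force: [0.2, 0.1, -0.5]
width: 0.0193
finger_force: 30.0
time: 22.0
tool_pos: [0.6044, 0.1795, -0.0238]
ee_rot: [3.141, 0.0, 0.006]
wrist_force: [0.2, -0.9, -0.3]
width: 0.0196
finger_force: 30.0
t 22.2 F [ 0.16  0.07 -0.91] sd [0.43 0.38 0.5 ] T [ 0.013  0.031 -0.005] sd [0.022 0.03  0.036] P [604.61 179.52 -23.55] pitch [ 3.1416e+00 -3.0000e-04  5.5000e-03]
```

```bash
python3 -m crank '[[1,[0,0,0.001],[0,0,0]],[1,[0,0,0.0008],[0,0,0]],[1,[0,0,0],[0,0,0]],[0.7,[0,0,0],[0,0,0]],[0.6,[0,0,0],[0,0,0]],[0.3,[0,0,0],[0,0,0]],[0,[0,0,0],[0,0,0]],[0,[0,0,0],[0,0,0]]]'; python3 -m crank '[[0,[0,0,0],[0,0,0]],[0,[0,0,0],[0,0,0]],[0,[0,0,0],[0,0,0]],[0,[0,0,0],[0,0,0]]]'
```

```text
time: 23.0
tool_pos: [0.6046, 0.1795, -0.0253]
ee_rot: [3.142, -0.0, 0.006]
wrist_force: [0.2, -0.4, -0.1]
width: 0.0559
finger_force: 0.0
time: 23.4
tool_pos: [0.6045, 0.1795, -0.0255]
ee_rot: [3.141, 0.0, 0.006]
wrist_force: [-0.4, -0.1, -0.7]
width: 0.0883
finger_force: 0.0
```

```bash
python3 -m crank '[[0,[0,0,-0.01],[0,0,0]],[0,[0,0,-0.03],[0,0,0]],[0,[0,0,-0.04],[0,0,0]],[0,[0,0,-0.04],[0,0,0]],[0,[0,0,-0.04],[0,0,0]],[0,[0,0,0],[0,0,0]]]';  python3 -m crank '[[0,[-0.05,0,0],[0,0,0]],[0,[-0.05,0,0],[0,0,0]],[0,[-0.05,0,0],[0,0,0]],[0,[-0.05,0,0],[0,0,0]],[0,[-0.05,0,0],[0,0,0]],[0,[0,0,0],[0,0,0]]]'
python3 - <<'E'
from h import *
t=snap('top'); s=snap('side')
# handle in top: dark pixels near cradle
im=t['color'].astype(int); sub=im[140:215,255:295]; m=(sub.max(2)<90)
v,u=np.nonzero(m); W=np.array([atz(t,a+255,b+140,.042)[:2] for a,b in zip(u,v)])
print('dark',len(W),W.mean(0).round(4),W.min(0).round(4),W.max(0).round(4))
old=np.load('/tmp/top.npz')
print('handle z',[np.median(world(t,[272,273,274],[r]*3)[:,2]).round(4) for r in range(162,198,4)])
p=np.polyfit(W[:,0],W[:,1],1);print('yaw',p[0])
br=(im[140:215,255:295].min(2)>190); v,u=np.nonzero(br); print('bright px',u.mean()+255,v.min()+140,v.max()+140)
# pad region: top depth at flipped pad
c=np.array([atz(t,u,v,.035) for u,v in [(398,190)]]);print(proj(t,(.594,-.105,.035)))
u0,v0=proj(t,(.594,-.105,.035)).astype(int); print(t['color'][v0-8:v0+10:3,u0-8:u0+10:4].tolist())
E
```

```text
time: 24.0
tool_pos: [0.6088, 0.1804, 0.1442]
ee_rot: [-3.139, -0.016, 0.006]
wrist_force: [-0.2, -0.1, 0.9]
width: 0.0937
finger_force: 0.0
time: 24.6
tool_pos: [0.3489, 0.1777, 0.1337]
ee_rot: [3.142, 0.002, 0.008]
wrist_force: [1.1, 0.6, 0.8]
width: 0.0942
finger_force: 0.0
dark 111 [0.6006 0.1785] [0.5465 0.1584] [0.639 0.189]
handle z [np.float64(0.0404), np.float64(0.0422), np.float64(0.041), np.float64(0.0413), np.float64(0.0422), np.float64(0.0445), np.float64(0.04), np.float64(0.0417), np.float64(0.0408)]
yaw 0.04750899254594208
bright px 274.6578947368421 147 197
[395.34013259 184.08061355]
[[[128, 120, 108], [220, 224, 232], [219, 223, 229], [169, 165, 164], [194, 198, 210]], [[170, 148, 122], [166, 144, 119], [205, 188, 166], [165, 143, 118], [158, 155, 154]], [[172, 149, 125], [168, 146, 120], [123, 112, 99], [166, 144, 120], [196, 179, 146]], [[178, 158, 134], [169, 147, 122], [77, 73, 71], [169, 146, 122], [164, 141, 117]], [[159, 148, 136], [168, 148, 126], [217, 212, 206], [169, 170, 178], [182, 180, 182]], [[131, 122, 111], [129, 121, 111], [128, 119, 108], [127, 119, 108], [125, 117, 105]]]
```

The handle lies level at the same height and place as before, and the pad shows its friction block up. Handing in.

```bash
python3 -m crank '[[0,[0,0,0],[0,0,0]],[0,[0,0,0],[0,0,0]],[0,[0,0,0],[0,0,0]],[0,[0,0,0],[0,0,0]]]'; python3 -c "
from bench import robot
print(robot.close_job())"
```

```text
time: 25.1
tool_pos: [0.3552, 0.1781, 0.1343]
ee_rot: [3.141, 0.001, 0.005]
wrist_force: [-0.5, 0.4, -0.4]
width: 0.094
finger_force: 0.0
the job is handed in; nothing more can be done
None
```

I tipped the pad over so it lies friction face up on the sheet, laid the lever back level in its cradle, and handed the job in at 25 s of the 67 s; the hand-in gave no verdict back.

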